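# Hang a coated plate through the slot of a developing tank

### The job

Slide the shutter on the lid of the glass developing tank fully open, then lift the wider of the two white plates out of the draining rack by its clamp and lower it gently through the slot in the lid until about two thirds of its white pane is inside the tank. Finish while holding it there in the gripper, upright, with the clamp clear above the lid; do not let go of it. Leave the narrower plate and the other things on the bench where they are.

Things in the scene. Friction and masses are not known exactly. Their poses are not given: they have to be found in the camera images.
- slot (a point): Centre of the slot's mouth, on the lid's top face. Axes: x across the slot, y along it, z up. The slot is 7 mm wide (x) and 54 mm long (y): 2 mm to spare for the wide pane's thickness, 4 mm for its width. Its mouth is steeply bevelled: 4 mm wider all round at the top, narrowing over the first 8 mm of depth.
- tank: Fixed clear glass tank, 110 mm (x) by 200 mm (y), with a 12 mm thick aluminium lid (114 by 206 mm) whose top is 122 mm above the bench. Origin: centre of its underside; it is turned about the vertical. The slot's centre is 55 mm from the middle towards -y. Inside floor 116 mm below the lid's top. Two 7 mm high guide strips along y flank the shutter, 26 to 30 mm from the centre line.
- shutter_grip (a point): Centre of the shutter's grip: an upright dark steel block 14 mm (tank x) by 24 mm (tank y) by 36 mm high, its centre 23 mm and its top 41 mm above the lid's top. It stands in the middle of the shutter, a flat plate 50 mm (x) by 70 mm (y) whose top is 5 mm above the lid and which covers the slot. Axes as the tank's.
- shutter (a joint): Travel of the shutter along the tank's +y, in m: 0 closed (its middle over the slot's centre), 0.085 fully open, at its stop. Starts 0 to 20 mm open. The slot is wholly uncovered from 0.066 on. It stays where it is left; sliding it takes about 1.5 N.
- wide_clamp (a point): Centre of the clamp of the WIDER plate: a stiff white pane 5 mm thick (x), 50 mm wide (y), 86 mm of it below a grey clamp 12 mm thick (x), 44 mm wide (y), 36 mm high. Clamp's top 18 mm above this point, underside 18 mm below, pane's lower edge 104 mm below. About 90 g. Starts upright in the rack, 28 mm deep in a slot; may lean up to 3 degrees. Axes: x through thickness, y along width, z up.
- wide_foot (a point): Middle of the lower edge of the wider plate, 104 mm below its clamp's centre; same axes.
- narrow_clamp (a point): Centre of the clamp of the NARROWER plate, to be left alone: same build and height, but pane 32 mm and clamp 26 mm wide. It stands in the rack's other slot, parallel to the wider one, 70 mm from it along the plates' x; which one is nearer to the robot varies.
- rack: Draining rack: fixed grey plastic block 140 mm (x) by 85 mm (y) by 36 mm high, with two slots 28 mm deep at x = -35 and +35 mm, along its y, in which the plates stand parallel to its y. Origin: centre of its underside, on the bench. Tank and rack swap sides from start to start: one left, one right.
Things that resemble listed ones, but are neither listed nor needed, are in the scene too. What is shaped like the tank but pink or purple is not meant.

How it is judged:
By the outcome, as a careful person would: the job done as asked, in the order asked, and still so for the second after the job is handed in, while the arm keeps its last pose, push and grip.
It also fails if it takes over 58 s, if anything falls off the work surface, if the arm or the gripper's body presses on something with over 40 N, if the wrist force passes 120 N, or if a joint passes its speed limit or range.

### The arm

A 6-joint arm with a two-finger parallel gripper is mounted at the origin on the work surface. World frame = base frame: x ahead of the robot, y to its left, z up, the work surface at z = 0. Lengths are in m, angles in rad, forces in N, time in s.
With the tool pointing down it reaches from about 0.35 to 0.975 m from the base axis. Payload 17.4 kg.
Tool frame: the origin (TCP) lies on the centre line of the jaws, within the pads' length; the fingertips stand 17 mm ahead of it and the grasp point (between the pads) lies 2 mm behind it; z points along the fingers, y is the line along which they close (so a half turn about z gives the same grasp; the last joint's range is limited). The gripper opens to 85 mm and grips with 20 to 120 N. Pads are 22 mm wide; open, the fingers measure 114 mm over their backs; the gripper's body (76 mm by 85 mm) begins 54 mm behind the grasp point. The pads swing forward as they close: fully open they stand 13 mm farther back than shut.
Start: joints at [-1.189, 0.116, 1.442, -0, 1.584, -0.038], TCP at [0.275, -0.616, 0.248] pointing down, gripper open.
Joint ranges: [-2.83, 2.83], [-0.83, 2.19], [0.07, 2.5], [-1.14, 4.28], [0.01, 3], [-2.97, 2.97]. Speed limits (rad/s): [1.89, 1.89, 2.22, 3.14, 3.14, 3.14].

### API

Orientations are given as a rotation vector (axis times angle).
In Python, from rig import robot, optics, nets gives the robot as it stands. The module is installed in compiled form; this text tells all that it offers.
- The arm moves only by the shell command python3 -m pendant 'ROWS'. ROWS is JSON, one flat list of numbers, 5 for each row, row after row: the closure, from 0 (fully open) to 1 (shut), then the shift along the tool's x, y, z as a fraction of full scale, then the turn about the tool's z as a fraction of full scale. A call has 1 to 5 rows; each row is the pose to reach, as a shift and turn from the pose commanded when the call began, along the tool's axes at that moment; what a row does not reach only later rows make up. Full scale, the value 1, is 30 cm for a shift and 90 degrees for a turn. A row lasts 1/8 s, in which the tool goes at most 62.5 mm and 10.7 degrees, less where a joint would pass 70% of its speed; a pose out of reach is approached as far as the arm can. A call with a number of a shift or a turn outside -1 to 1 is refused whole. A call with a gripper value outside its range is refused whole. The fingers move at their own pace and stop on an object; the grip force is fixed at half the most. Time passes only in rows, so rows that repeat a pose let the fingers close. It gives the time, the measured TCP pose, the force, the opening and the grip force at its end, in the units of the state.
- robot.get_obs(): the state, without advancing time (a new reading comes with each control period).
- optics.capture(name): name is "scene" or "top" or "wrist"; returns a dict with "pixels" (400x640x3 uint8, red, green, blue), "depth" (400x640 float32, m along the optical axis (not along the pixel's ray), 0 where there is no reading), "fovy" (degrees; the focal length in pixels is half the picture's height over the tangent of half this angle, whatever the lens; pixels are square), "cx", "cy" (the principal point, pixels), "pose" (4x4, takes a point from camera to world coordinates). Camera axes: x right, y down, z forward; pixel columns grow to the right and rows downward; lengths in m; the calibration is good to about 2 mm. A picture is of the moment at which its call begins.
- robot.close_job(): hands the job in; it is judged then, once.
Trained networks look in the newest picture that a camera, given by its name, has taken for a name from the list of things; names that differ only in an ending like _2 or _b are one class to them, and where a whole thing is asked for, a point or a joint stands for the part that bears it (a point fixed in the world has none). Each returns a list of dicts, best first, with "confidence" (0 to 1); they miss things now and then, are a little off and sometimes report something else, mostly with a low value. They report only what shows in the picture. A call takes as long as a camera call. They do not tell look-alikes from the thing itself.
- nets.boxes_of(label, camera): "location" ([column, row] in pixels, amid what is visible of it).
- nets.mark_of(label, camera): "location" ([column, row] in pixels: a listed point, or the origin of a listed thing).
The state is a dict: "clock": time; "joint_positions": joint angles; "dq": joint speeds; "tau": joint torques, N m; "tcp_pos": TCP position; "eef_rot": TCP orientation; "force": force on the tool from outside, world axes, zero at the start; "moment": the same for the moment, N m; "grip_width": finger opening in m; "grip_force": force on a finger pad.
Only numpy, scipy, OpenCV 4.12 (cv2) and the standard library are available. Lean on these libraries where they do the work, as an engineer would, in place of code of your own. Each camera call takes 0.05 s, during which the arm holds its last target. There are 200 camera calls.

## Working session

There is one attempt and no reset: what is moved stays moved. The work goes in short steps, Python scripts to look and compute and a shell command to move; the robot and the scene stay as the last step left them, time stands still between calls to the robot, and variables do not carry over. Pictures are saved under pics/ and viewed, at most 10 in all, crops included, and the job is handed in when it is done.

```bash
mkdir -p pics
cat > h.py <<'E'
import numpy as np, cv2
from rig import robot, optics, nets
from scipy.spatial.transform import Rotation as R
def cap(n):
    c=optics.capture(n); c['f']=200/np.tan(np.radians(c['fovy'])/2); return c
def ray(c,p):
    d=np.array([(p[0]-c['cx'])/c['f'],(p[1]-c['cy'])/c['f'],1]); return c['pose'][:3,3],c['pose'][:3,:3]@d
def at_depth(c,p):
    u,v=int(round(p[0])),int(round(p[1])); w=c['depth'][max(v-1,0):v+2,max(u-1,0):u+2]; w=w[w>0]
    o,d=ray(c,p); return o+d*np.median(w) if len(w) else None
def at_z(c,p,z):
    o,d=ray(c,p); return o+d*(z-o[2])/d[2]
def proj(c,P):
    q=c['pose'][:3,:3].T@(np.asarray(P)-c['pose'][:3,3]); return q[:2]/q[2]*c['f']+[c['cx'],c['cy']]
def cloud(c):
    v,u=np.mgrid[0:400,0:640]; d=c['depth']; q=np.stack([(u-c['cx'])/c['f']*d,(v-c['cy'])/c['f']*d,d],-1)
    P=q@c['pose'][:3,:3].T+c['pose'][:3,3]; P[d<=0]=np.nan; return P
def tri(a,pa,b,pb):
    o1,d1=ray(a,pa);o2,d2=ray(b,pb); s=np.linalg.lstsq(np.c_[d1,-d2],o2-o1,rcond=None)[0]
    return (o1+d1*s[0]+o2+d2*s[1])/2,np.linalg.norm(o1+d1*s[0]-o2-d2*s[1])
E
python3 - <<'E'
from h import *
np.set_printoptions(precision=3,suppress=True)
ims=[]
C={}
for n in ['scene','top']:
    c=cap(n);C[n]=c;cv2.imwrite(f'pics/{n}0.png',c['pixels'][:,:,::-1])
    print(n,c['pose'][:3,3],c['fovy'])
    for l in ['slot','tank','shutter_grip','wide_clamp','wide_foot','narrow_clamp','rack']:
        for r in nets.mark_of(l,n)[:3]: print(l,np.round(r['location'],1),round(r['confidence'],2),at_depth(c,r['location']) if 0<=r['location'][0]<640 and 0<=r['location'][1]<400 else '')
o=robot.get_obs();print(o['clock'],o['tcp_pos'],o['eef_rot'],o['grip_width'])
E
```

```text
scene [ 0.846 -0.387  0.852] 49.09319754978861
slot [346.5 116.9] 0.78 [0.32  0.151 0.128]
slot [205.5 208.5] 0.61 [ 0.317 -0.237  0.127]
slot [267.3 285.6] 0.56 [ 0.538 -0.249  0.141]
tank [292.7 299.9] 0.93 [ 0.582 -0.229  0.122]
tank [357.2 140.7] 0.83 [0.366 0.144 0.089]
tank [240.9 225.4] 0.65 [ 0.368 -0.196  0.08 ]
shutter_grip [202.9 200.6] 0.94 [ 0.315 -0.235  0.151]
shutter_grip [342.1 111.8] 0.68 [0.314 0.142 0.146]
shutter_grip [272.8 276.8] 0.61 [ 0.54  -0.236  0.16 ]
wide_clamp [449.3 170.8] 0.75 [0.584 0.2   0.129]
wide_foot [437.3 199.5] 0.73 [0.585 0.189 0.036]
narrow_clamp [425.7 152.9] 0.61 [0.514 0.207 0.122]
rack [425.1 192.1] 0.63 [0.553 0.183 0.037]
top [ 0.395 -0.016  0.902] 51.65538556114107
slot [434.1 272.7] 0.82 [ 0.316 -0.222  0.155]
slot [444.6 156.4] 0.8 [ 0.53  -0.258  0.127]
slot [230.7 276.3] 0.76 [0.315 0.14  0.159]
tank [214.7 265.3] 0.97 [0.332 0.177 0.127]
tank [392.5 264.5] 0.74 [ 0.329 -0.154  0.122]
tank [401.4 162.4] 0.63 [ 0.521 -0.177  0.121]
shutter_grip [435.9 277.7] 0.72 [ 0.308 -0.223  0.162]
shutter_grip [436.1 150.7] 0.66 [ 0.535 -0.232  0.162]
shutter_grip [225.1 279.1] 0.62 [0.31  0.15  0.163]
wide_clamp [199.7 132.9] 0.67 [0.582 0.206 0.13 ]
wide_clamp [213.6 165.3] 0.59 [0.535 0.203 0.036]
wide_foot [213.4 148.1] 0.97 [0.572 0.204 0.035]
wide_foot [437.5 151.8] 0.55 [ 0.533 -0.234  0.163]
narrow_clamp [200.7 173.8] 0.65 [0.505 0.206 0.123]
rack [215.9 164.7] 0.72 [0.536 0.198 0.035]
0.8 [ 0.275 -0.616  0.248] [3.073 0.655 0.   ] 0.0855481648600869
```

View pics/scene0.png

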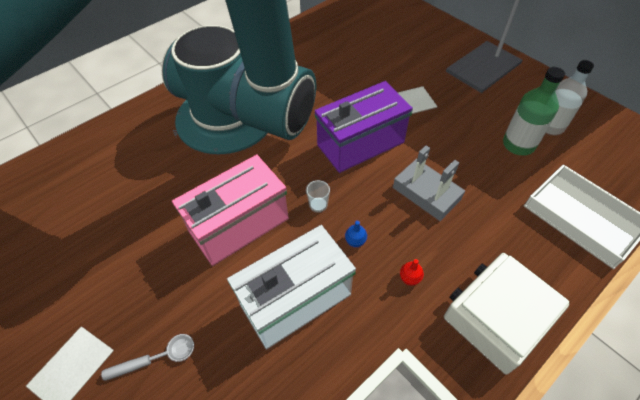

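View pics/top0.png

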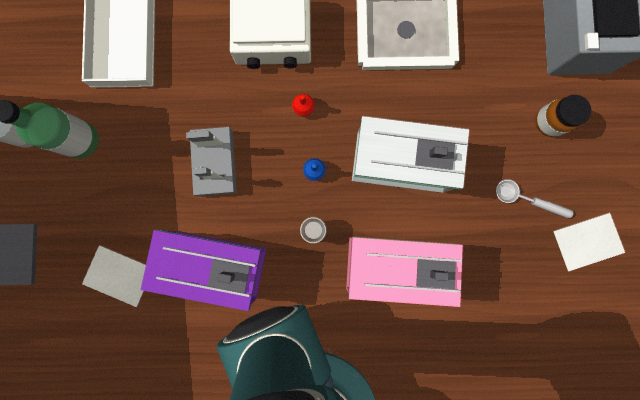

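The real tank is the white/clear one (top picture, centre about 410,153). The pink (405,270) and purple (203,270) ones are decoys. The wide plate seems to be the farther one, at about (203,135) in the top picture. Next I'll measure both and confirm in a crop.

Run:
```python
from h import *
np.set_printoptions(precision=4,suppress=True)
t=[]
for n in ['top','scene']:
    c=cap(n);P=cloud(c);x,y,z=P[...,0],P[...,1],P[...,2]
    def sel(zl,zh,xl,xh,yl,yh,name):
        m=(z>zl)&(z<zh)&(x>xl)&(x<xh)&(y>yl)&(y<yh)
        if m.sum()<4: print(n,name,'none');return
        r=cv2.minAreaRect((P[m][:,:2]*1000).astype(np.float32)); print(n,name,m.sum(),np.round(r[0],1),np.round(r[1],1),round(r[2],1),'z',np.median(z[m]), 'mean',P[m].mean(0))
    sel(.112,.135,.44,.62,-.33,-.07,'lid')
    sel(.15,.18,.44,.62,-.33,-.07,'grip')
    sel(.028,.045,.45,.66,.1,.3,'rack')
    sel(.105,.145,.55,.66,.1,.3,'far clamp')
    sel(.105,.145,.42,.55,.1,.3,'near clamp')
    a=c['pixels'];
    boxes=[(180,110,70,95),(350,105,125,95)] if n=='top' else [(385,135,90,90),(220,220,140,130)]
    for X,Y,w,h in boxes: t.append(cv2.resize(a[Y:Y+h,X:X+w],(395,295),interpolation=cv2.INTER_CUBIC))
cv2.imwrite('pics/crop1.png',np.vstack([np.hstack(t[:2]),np.hstack(t[2:])])[:,:,::-1])
```

```text
top lid 6308 [ 541.4 -197.5] [206.6 115.6] 81.7 z 0.12217765415592119 mean [ 0.5404 -0.1955  0.1228]
top grip 121 [ 535.3 -239.6] [24.6 14.1] 83.2 z 0.1621583923197587 mean [ 0.5346 -0.2384  0.1613]
top rack 2084 [545.4 209. ] [140.7  86.2] 4.1 z 0.03591084256484095 mean [0.5391 0.2042 0.0359]
top far clamp 227 [580.7 211.3] [15.1 44.3] 1.5 z 0.1287347388764536 mean [0.5785 0.2097 0.1249]
top near clamp 133 [511.4 206.3] [14.4 25.9] 3.8 z 0.12905897531361754 mean [0.5095 0.2046 0.1253]
scene lid 6453 [ 540.4 -196.9] [207.  116.6] 81.7 z 0.12245613475789785 mean [ 0.5443 -0.2013  0.1231]
scene grip 143 [ 534.5 -240. ] [23.6 14.4] 80.4 z 0.16225162440559981 mean [ 0.5361 -0.2406  0.1608]
scene rack 1610 [543.4 208.8] [142.1  88.5] 3.6 z 0.03604264739887786 mean [0.5485 0.2026 0.0359]
scene far clamp 178 [580.5 209.8] [14.8 44.6] 2.4 z 0.12813290728461413 mean [0.5809 0.2062 0.1237]
scene near clamp 121 [510.5 205.6] [27.5 14.8] 89.6 z 0.12570507142125242 mean [0.5111 0.2025 0.1229]
```

View pics/crop1.png

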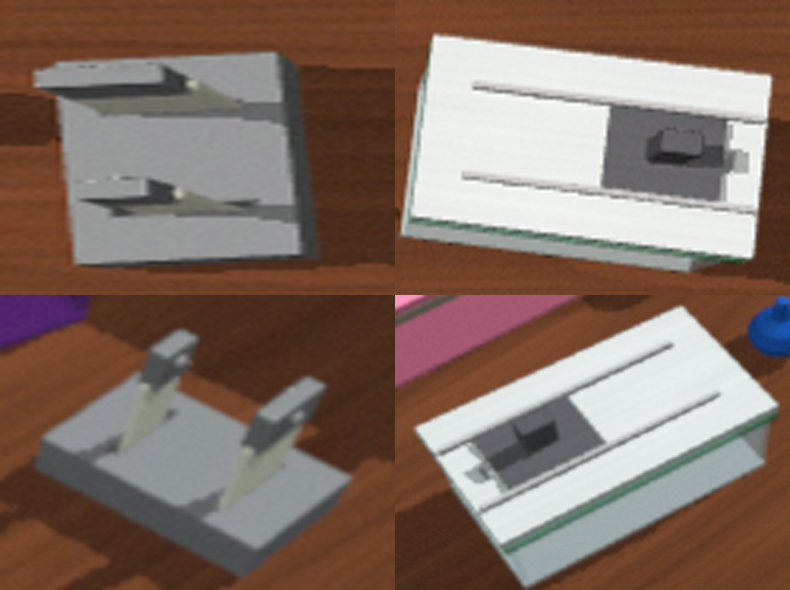

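The crop confirms it. The upper plate in the top view (the right one in the scene view) has a 44 mm clamp, and the near one has 26 mm, so the far plate is the wide one. The shutter on the white tank is about 12 mm open. Next I'll plan the approach to the shutter grip.

```bash
cat >> h.py <<'E'
TC=np.array([.5409,-.1972]); TY=np.array([.144,.9896]); TX=np.array([.9896,-.144])
SLOT=TC-.055*TY
def plan(xyz,ang):
    "ang: world angle (deg) of tool y (mod 180)"
    o=robot.get_obs(); M=R.from_rotvec(o['eef_rot']).as_matrix()
    d=M.T@(np.array(xyz)-o['tcp_pos'])
    a=np.degrees(np.arctan2(M[1,1],M[0,1])); t=-((ang-a+90)%180-90)
    print('t',round(o['clock'],2),'tcp',o['tcp_pos'].round(4),'toolz',M[:,2].round(4),'yang',a.round(2),'w',round(o['grip_width'],4),'F',o['force'].round(1))
    print('rows shift',(d/.3).round(4),'turn',round(t/90,4),'deg',round(t,1),'j6',o['joint_positions'][5].round(2))
E
python3 -c "
from h import *
print(SLOT);plan([.535,-.240,.25],-8.3)"
```

```text
[ 0.53298  -0.251628]
t 0.9 tcp [ 0.2751 -0.6164  0.2483] toolz [-0.  0. -1.] yang -65.95 w 0.0851 F [-0.1 -0.2  0.3]
rows shift [ 1.3025 -0.7926 -0.0057] turn -0.6405 deg -57.6 j6 -0.04
```

```bash
python3 -m pendant '[0,0.85,-0.52,0,-0.55, 0,0.85,-0.52,0,-0.55, 0,0.85,-0.52,0,-0.55, 0,0.85,-0.52,0,-0.55, 0,0.85,-0.52,0,-0.55]'; python3 -c "
from h import *
plan([.535,-.240,.22],-8.3)"
```

```text
clock: 1.52
tcp_pos: [0.4454, -0.368, 0.2486]
eef_rot: [2.511, 1.888, 0.0]
force: [0.7, 0.5, -0.0]
grip_width: 0.0853
grip_force: 0.0
t 1.52 tcp [ 0.4454 -0.368   0.2486] toolz [ 6.e-04 -3.e-04 -1.e+00] yang -16.13 w 0.0853 F [ 0.7  0.5 -0. ]
rows shift [0.4927 0.1684 0.0954] turn -0.087 deg -7.8 j6 -0.45
```

```bash
python3 -m pendant '[0,0.49,0.168,0.05,-0.087, 0,0.49,0.168,0.05,-0.087, 0,0.49,0.168,0.05,-0.087, 0,0.49,0.168,0.05,-0.087, 0,0.49,0.168,0.05,-0.087]'
python3 - <<'E'
from h import *
np.set_printoptions(precision=4,suppress=True)
plan([.535,-.240,.151],-8.3)
c=cap('wrist');cv2.imwrite('pics/w1.png',c['pixels'][:,:,::-1])
P=cloud(c);x,y,z=P[...,0],P[...,1],P[...,2]
for zl,zh in ((.15,.175),):
    m=(z>zl)&(z<zh)&(abs(x-.535)<.04)&(abs(y+.24)<.04)
    print(m.sum());r=cv2.minAreaRect((P[m][:,:2]*1000).astype(np.float32));print(r,np.median(z[m]))
for l in ['slot','shutter_grip']:
    for r in nets.mark_of(l,'wrist')[:2]: print(l,r,at_depth(c,r['location']))
E
```

```text
clock: 2.15
tcp_pos: [0.5342, -0.2436, 0.2334]
eef_rot: [2.382, 2.048, -0.0]
force: [-0.4, -0.4, 0.1]
grip_width: 0.0855
grip_force: 0.0
t 2.15 tcp [ 0.5342 -0.2436  0.2334] toolz [-0.     -0.0002 -1.    ] yang -8.61 w 0.0855 F [-0.4 -0.4  0.1]
rows shift [0.0123 0.001  0.2748] turn -0.0034 deg -0.3 j6 -0.32
892
((532.7679443359375, -240.66329956054688), (24.08242416381836, 13.468988418579102), 81.73400115966797) 0.16248474224843934
slot {'location': [22.5, 234.9], 'confidence': 0.83} [ 0.3154 -0.2319  0.131 ]
slot {'location': [319.0, 216.2], 'confidence': 0.69} [ 0.5335 -0.2379  0.1626]
shutter_grip {'location': [319.5, 215.4], 'confidence': 0.89} [ 0.5339 -0.2374  0.1628]
```

View pics/w1.png

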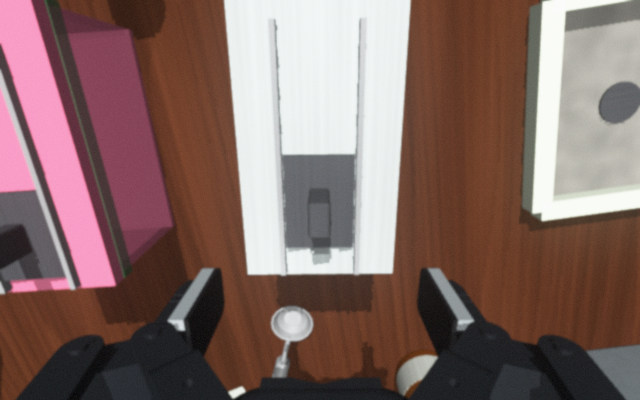

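The wrist picture shows the grip block at (319,216), centred between the fingers, with the guide strips on either side. I'm going down and gripping it.

```bash
python3 -m pendant '[0,0.012,0,0.15,0, 0,0.012,0,0.27,0, 0,0.012,0,0.27,0, 1,0.012,0,0.27,0, 1,0.012,0,0.27,0]'; python3 -m pendant '[1,0,0,0,0, 1,0,0,0,0, 1,0,0,0,0]'; python3 -c "
from h import *
plan([.535+.073*.144,-.240+.073*.99,.152],-8.3)"
```

```text
clock: 2.92
tcp_pos: [0.5354, -0.2402, 0.1543]
eef_rot: [2.381, 2.046, 0.002]
force: [0.6, 0.4, -0.2]
grip_width: 0.0515
grip_force: 0.0
clock: 3.3
tcp_pos: [0.534, -0.2397, 0.1532]
eef_rot: [-2.381, -2.047, 0.003]
force: [-14.9, 3.0, 11.2]
grip_width: 0.0126
grip_force: 59.6
t 3.3 tcp [ 0.534  -0.2397  0.1532] toolz [-2.2e-03  1.0e-04 -1.0e+00] yang -8.61 w 0.0126 F [-14.9   3.   11.2]
rows shift [0.243  0.0022 0.0039] turn -0.0035 deg -0.3 j6 -0.31
```

```bash
python3 -m pendant '[1,0.05,-0.004,-0.003,0, 1,0.1,-0.004,-0.003,0, 1,0.15,-0.004,-0.003,0, 1,0.2,-0.004,-0.003,0, 1,0.235,-0.004,-0.003,0]'; python3 -m pendant '[1,0.004,0,0,0, 1,0.008,0,0,0]'; python3 -c "
from h import *
plan([.535+.073*.144,-.240+.073*.99,.152],-8.3)
o=robot.get_obs();print(TY@(o['tcp_pos'][:2]-TC)+.055,TX@(o['tcp_pos'][:2]-TC))"
```

```text
clock: 3.92
tcp_pos: [0.5441, -0.1685, 0.1533]
eef_rot: [-2.381, -2.049, 0.001]
force: [-6.6, -1.0, 1.5]
grip_width: 0.0129
grip_force: 60.1
clock: 4.18
tcp_pos: [0.5442, -0.1673, 0.1532]
eef_rot: [2.381, 2.049, -0.003]
force: [-9.3, -12.2, 1.4]
grip_width: 0.0131
grip_force: 59.9
t 4.17 tcp [ 0.5442 -0.1673  0.1532] toolz [-0.0014 -0.0017 -1.    ] yang -8.59 w 0.0131 F [ -9.3 -12.2   1.4]
rows shift [-0.0008  0.0044  0.0041] turn -0.0032 deg -0.3 j6 -0.19
0.08508014082201883 -0.0010115700252273253
```

Shutter is at its stop (travel about 0.085). I'm releasing it, going up, and heading to the rack.

```bash
python3 -m pendant '[0,0,0,0,0, 0,0,0,0,0, 0,0,0,-0.1,0, 0,0,0,-0.3,0, 0,0,0,-0.43,0]'; python3 -c "
from h import *
plan([.57,.21,.28],3.8)"
```

```text
clock: 4.8
tcp_pos: [0.5449, -0.1672, 0.2852]
eef_rot: [2.38, 2.047, 0.002]
force: [-0.1, -0.7, -0.2]
grip_width: 0.0851
grip_force: 0.0
t 4.8 tcp [ 0.5449 -0.1672  0.2852] toolz [ 2.4e-03 -5.0e-04 -1.0e+00] yang -8.6 w 0.0851 F [-0.1 -0.7 -0.2]
rows shift [ 1.2556 -0.1055  0.017 ] turn -0.1378 deg -12.4 j6 -0.19
```

```bash
python3 -m pendant '[0,1,-0.08,0,-0.13, 0.4,1,-0.08,0,-0.13, 0.4,1,-0.08,0,-0.13, 0.4,1,-0.08,0,-0.13, 0.4,1,-0.08,0,-0.13]';  python3 - <<'E'
from h import *
np.set_printoptions(precision=4,suppress=True)
plan([.581,.2105,.22],3.8)
c=cap('wrist');cv2.imwrite('pics/w2.png',c['pixels'][:,:,::-1])
P=cloud(c);x,y,z=P[...,0],P[...,1],P[...,2]
def sel(zl,zh,xl,xh,name):
    m=(z>zl)&(z<zh)&(x>xl)&(x<xh)&(y>.1)&(y<.3)
    if m.sum()>5: print(name,m.sum(),cv2.minAreaRect((P[m][:,:2]*1000).astype(np.float32)),np.median(z[m]),P[m].mean(0))
sel(.120,.145,.55,.66,'far top');sel(.120,.145,.45,.55,'near top');sel(.03,.042,.4,.7,'rack')
E
```

```text
clock: 5.42
tcp_pos: [0.5656, 0.1355, 0.2824]
eef_rot: [2.16, 2.281, 0.001]
force: [1.2, -0.9, -0.2]
grip_width: 0.0512
grip_force: 0.0
t 5.42 tcp [0.5656 0.1355 0.2824] toolz [ 0.0005  0.0006 -1.    ] yang 3.14 w 0.0512 F [ 1.2 -0.9 -0.2]
rows shift [0.2468 0.0649 0.2083] turn -0.0073 deg -0.7 j6 0.14
far top 935 ((578.7181396484375, 210.5631103515625), (14.759547233581543, 42.787044525146484), 4.016002655029297) 0.1297288129133834 [0.5772 0.2108 0.1292]
near top 599 ((509.2192687988281, 205.8901824951172), (15.206405639648438, 25.579898834228516), 3.2792770862579346) 0.1294805837252117 [0.5086 0.206  0.1289]
rack 9361 ((542.4754638671875, 208.13876342773438), (140.34962463378906, 85.23494720458984), 4.009478569030762) 0.035773908745095506 [0.5431 0.2104 0.0358]
```

View pics/w2.png

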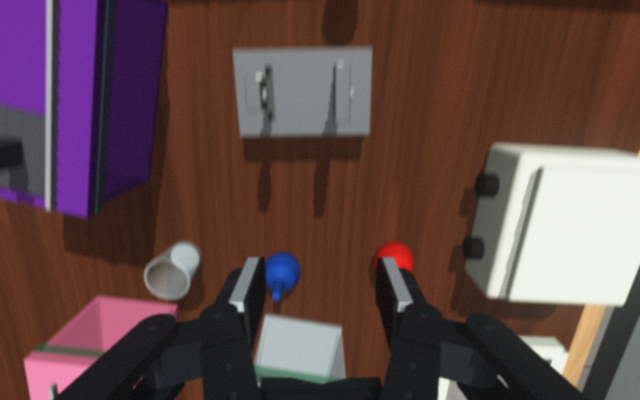

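The wide clamp is the right-hand one, at (342,92), with the narrow one at (266,92). Its position agrees with the earlier measurement, so I'm moving above it.

```bash
python3 -m pendant '[0.4,0.247,0.06,0.15,-0.01, 0.4,0.247,0.06,0.2,-0.01, 0.4,0.247,0.06,0.3,-0.01, 0.4,0.247,0.06,0.3,-0.01]';  python3 - <<'E'
from h import *
np.set_printoptions(precision=4,suppress=True)
plan([.5795,.2105,.114],4)
c=cap('wrist')
P=cloud(c);x,y,z=P[...,0],P[...,1],P[...,2]
for n,xl,xh in (('far',.55,.62),('near',.47,.55)):
    m=(z>.12)&(z<.145)&(x>xl)&(x<xh)&(y>.1)&(y<.3)
    if m.sum()>5: print(n,m.sum(),cv2.minAreaRect((P[m][:,:2]*1000).astype(np.float32)),np.median(z[m]))
E
```

```text
clock: 5.98
tcp_pos: [0.5789, 0.2079, 0.19]
eef_rot: [-2.141, -2.296, 0.005]
force: [-0.6, -0.7, 0.2]
grip_width: 0.0515
grip_force: 0.0
t 5.97 tcp [0.5789 0.2079 0.19  ] toolz [-0.0036 -0.0009 -1.    ] yang 4.02 w 0.0515 F [-0.6 -0.7  0.2]
rows shift [0.0086 0.0034 0.2534] turn 0.0002 deg 0.0 j6 0.23
far 1481 ((578.7120361328125, 210.71290588378906), (14.29985523223877, 44.37158966064453), 4.660923004150391) 0.1296131606250972
near 1109 ((509.276611328125, 205.979248046875), (15.063802719116211, 26.521913528442383), 4.1678242683410645) 0.12934230540588493
```

```bash
python3 -m pendant '[0.4,0.009,0,0.15,0, 0.4,0.009,0,0.25,0, 0.4,0.009,0,0.25,0, 1,0.009,0,0.25,0, 1,0.009,0,0.25,0]'; python3 -m pendant '[1,0,0,0,0, 1,0,0,0,0]';python3 -c "
from h import *
plan([.5795,.2105,.26],4);print(robot.get_obs()['grip_force'])"
```

```text
clock: 6.65
tcp_pos: [0.5804, 0.2105, 0.1194]
eef_rot: [2.142, 2.296, 0.004]
force: [-1.4, -0.4, 0.7]
grip_width: 0.0155
grip_force: 0.4
clock: 6.9
tcp_pos: [0.58, 0.2105, 0.1194]
eef_rot: [2.142, 2.297, 0.002]
force: [-4.5, -0.3, 9.5]
grip_width: 0.011
grip_force: 58.9
t 6.9 tcp [0.58   0.2105 0.1194] toolz [ 1.6e-03  6.0e-04 -1.0e+00] yang 3.98 w 0.011 F [-4.5 -0.3  9.5]
rows shift [ 2.000e-04 -1.000e-03 -4.687e-01] turn -0.0002 deg -0.0 j6 0.24
58.86331021785736
```

```bash
python3 -m pendant '[1,0,0,-0.04,0, 1,0,0,-0.1,0, 1,0,0,-0.2,0, 1,0,0,-0.35,0, 1,0,0,-0.5,0]'; python3 -m pendant '[1,0,0,-0.18,0.07, 1,0,0,-0.18,0.138, 1,0,0,-0.18,0.138]';  python3 - <<'E'
from h import *
np.set_printoptions(precision=4,suppress=True)
plan([SLOT[0],SLOT[1],.32],-8.3)
o=robot.get_obs();T=o['tcp_pos'];M=R.from_rotvec(o['eef_rot']).as_matrix()
t=[]
for n in ['scene','top','wrist']:
    c=cap(n);P=cloud(c);Q=(P-T)@M;a=c['pixels']
    m=(abs(Q[...,0])<.035)&(abs(Q[...,1])<.03)&(Q[...,2]>.02)&(Q[...,2]<.135)
    print(n,m.sum(),'pix',proj(c,T+M@[0,0,.06]))
    for lo in (.03,.05,.07,.09):
        k=m&(Q[...,2]>=lo)&(Q[...,2]<lo+.02)
        if k.sum()>8: print(' z',lo,'x',np.percentile(Q[k][:,0],[2,98]),'y',np.percentile(Q[k][:,1],[2,50,98]))
    if m.sum(): print(' zmax',np.percentile(Q[m][:,2],99))
    u,v=np.round(proj(c,T+M@[0,0,.06])).astype(int)
    u=np.clip(u,60,580);v=np.clip(v,60,340)
    t.append(cv2.resize(a[v-60:v+60,u-60:u+60],(266,400),interpolation=cv2.INTER_CUBIC) if 0 else cv2.resize(a[v-60:v+60,u-60:u+60],(266,266),interpolation=cv2.INTER_CUBIC))
cv2.imwrite('pics/held.png',np.hstack(t)[:,:,::-1])
E
```

```text
clock: 7.52
tcp_pos: [0.5795, 0.2103, 0.2701]
eef_rot: [2.143, 2.297, 0.002]
force: [0.2, -0.0, 0.4]
grip_width: 0.011
grip_force: 58.8
clock: 7.9
tcp_pos: [0.5796, 0.2103, 0.3226]
eef_rot: [2.378, 2.052, 0.002]
force: [-0.6, 0.5, -1.6]
grip_width: 0.0113
grip_force: 58.8
t 7.9 tcp [0.5796 0.2103 0.3226] toolz [ 0.0014  0.0005 -1.    ] yang -8.4 w 0.0113 F [-0.6  0.5 -1.6]
rows shift [-1.5461  0.0714  0.0079] turn -0.0012 deg -0.1 j6 0.45
scene 569 pix [467.277  121.6238]
 z 0.03 x [-0.0243  0.025 ] y [-0.0028  0.002   0.0033]
 z 0.05 x [-0.024   0.0253] y [-0.0025  0.0019  0.0031]
 z 0.07 x [-0.0246  0.0246] y [-0.0019  0.0017  0.0032]
 z 0.09 x [-0.0245  0.0258] y [-0.0024  0.0017  0.0033]
 zmax 0.1099440883480796
top 243 pix [173.3411 114.9596]
 z 0.03 x [-0.0241 -0.0078] y [-0.0014 -0.0009  0.0035]
 z 0.05 x [-0.0241 -0.0028] y [-0.0016 -0.001   0.0034]
 z 0.07 x [-0.0243  0.0018] y [-0.0017 -0.0012  0.0032]
 z 0.09 x [-0.0238  0.0082] y [-0.0019 -0.0014  0.0028]
 zmax 0.11123274898306698
wrist 565 pix [321.942  232.2804]
 z 0.03 x [0.0244 0.0251] y [-0.0036 -0.0011  0.0013]
 z 0.05 x [0.0243 0.025 ] y [-0.0035 -0.0012  0.0011]
 z 0.07 x [0.0243 0.025 ] y [-0.0038 -0.0013  0.0006]
 z 0.09 x [0.0244 0.025 ] y [-0.0041 -0.0016  0.0007]
 zmax 0.11169298853709057
```

View pics/held.png

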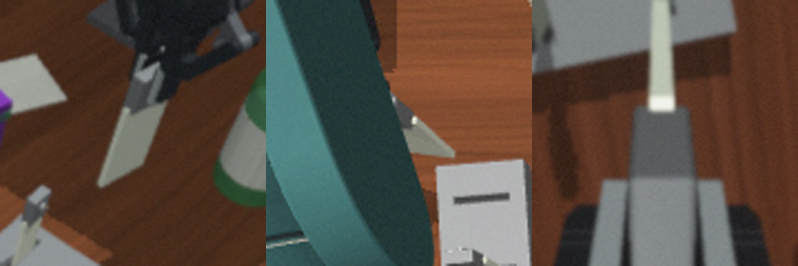

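The plate hangs upright and centred between the pads, with its foot 111 mm below the TCP. The slot is uncovered now, so I'll measure it directly.

Run:
```python
from h import *
np.set_printoptions(precision=4,suppress=True)
t=[]
for n in ['scene','top']:
    c=cap(n);P=cloud(c);a=c['pixels']
    rel=P[...,:2]-TC; X=rel@TX; Y=rel@TY
    # image-plane coordinates on lid top plane
    v,u=np.mgrid[0:400,0:640]; o=c['pose'][:3,3]; d=np.stack([(u-c['cx'])/c['f'],(v-c['cy'])/c['f'],np.ones_like(u)],-1)@c['pose'][:3,:3].T
    L=o+d*((.122-o[2])/d[...,2])[...,None]; LX=(L[...,:2]-TC)@TX; LY=(L[...,:2]-TC)@TY
    g=cv2.cvtColor(a,cv2.COLOR_RGB2GRAY)
    reg=(abs(LX)<.022)&(LY>-.095)&(LY<-.014)
    th=np.median(g[reg])*.75; m=reg&(g<th)
    print(n,'dark',m.sum(),'X',np.percentile(LX[m],[2,50,98]),'Y',np.percentile(LY[m],[2,50,98]),'med',np.median(g[reg]))
    k=reg&(P[...,2]<.116)&(P[...,2]>-.01); print('  deep',k.sum(), (np.percentile(LX[k],[2,50,98]),np.percentile(LY[k],[2,50,98])) if k.sum() else '')
    s=reg|((abs(LX)<.06)&(abs(LY)<.105)); lid=s&(abs(P[...,2]-.122)<.004); print('  lid X',np.percentile(X[lid],[.5,99.5]),'Y',np.percentile(Y[lid],[.5,99.5]))
    k=(abs(X)<.03)&(abs(Y)<.09)&(P[...,2]>.155)&(P[...,2]<.17); print('  grip',X[k].mean(),Y[k].mean()) if k.any() else 0
    nets_=nets.mark_of('slot',n)[:3]
    for r in nets_:
        w=at_z(c,r['location'],.122)[:2]-TC; print('  net',r['confidence'],w@TX,w@TY)
    M=np.float32([[4,0,0],[0,4,0]])
    uu,vv=proj(c,[*SLOT,.122]); print('  slotpix',uu,vv)
    t.append(cv2.warpAffine(a,np.float32([[5,0,198-5*uu],[0,5,198-5*vv]]),(396,396)))
cv2.imwrite('pics/slot.png',np.hstack(t)[:,:,::-1])
```

```text
scene dark 7 X [-0.0029  0.0012  0.0053] Y [-0.0858 -0.0849 -0.0841] med 156.0
  deep 152 (array([-0.0032,  0.0017,  0.006 ]), array([-0.0832, -0.0571, -0.0293]))
  lid X [-0.0576  0.0564] Y [-0.1026  0.1021]
  grip 0.0007371492211164565 0.02883011420350553
  net 0.95 -0.21698345994892132 -0.07524107636340276
  net 0.92 -0.2772754934097387 0.30628621599784267
  net 0.6 -0.003708695809453822 -0.05083644128888482
  slotpix 265.48236940389404 288.7032484525681
top dark 78 X [-0.0058  0.0016  0.0069] Y [-0.0849 -0.0726 -0.0346] med 200.0
  deep 142 (array([-0.0051, -0.0005,  0.004 ]), array([-0.0807, -0.0521, -0.0267]))
  lid X [-0.0563  0.0573] Y [-0.1024  0.1023]
  grip -0.0003937080602795602 0.030517718416476325
  net 0.8 -0.22372429007031225 -0.06253132090459447
  net 0.67 -0.0025933052385853335 -0.05676536148512139
  net 0.59 -0.27691143912322325 0.31480790949289883
  slotpix 440.5208929359759 155.5468116224783
```

View pics/slot.png

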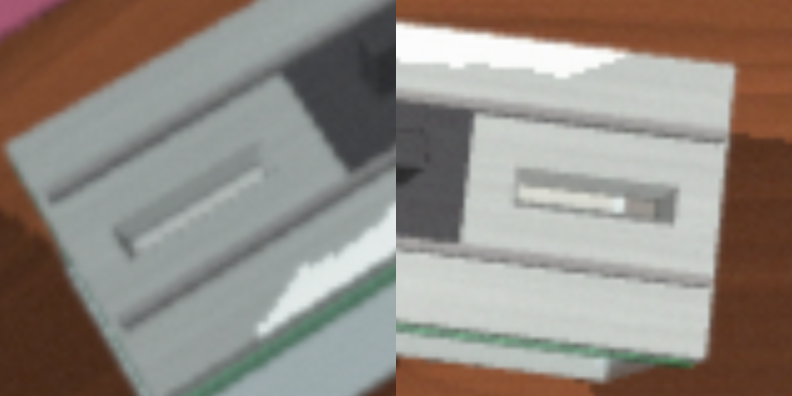

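The picture shows the shutter clear of the slot. The mouth is centred where predicted: scene crop (190,200), top crop (597,195). I'm carrying the plate over it.

```bash
python3 -m pendant '[1,-0.15,0.035,0,0, 1,-0.35,0.035,0,0, 1,-0.55,0.035,0,0, 1,-0.75,0.035,0,0, 1,-0.95,0.035,0,0]'; python3 -m pendant '[1,-0.2,0.036,0,0, 1,-0.4,0.036,0,0, 1,-0.54,0.036,0,0, 1,-0.596,0.036,0,0, 1,-0.596,0.036,0,0]'; python3 -c "
from h import *
plan([.5325,-.2516,.25],-8.3)"
```

```text
clock: 8.88
tcp_pos: [0.5476, -0.0748, 0.3212]
eef_rot: [2.378, 2.053, 0.0]
force: [1.0, 0.1, -0.7]
grip_width: 0.0108
grip_force: 58.8
clock: 9.5
tcp_pos: [0.5326, -0.2519, 0.3209]
eef_rot: [-2.379, -2.05, 0.0]
force: [-0.7, 0.5, -1.1]
grip_width: 0.0112
grip_force: 58.8
t 9.5 tcp [ 0.5326 -0.2519  0.3209] toolz [-4.e-04  4.e-04 -1.e+00] yang -8.49 w 0.0112 F [-0.7  0.5 -1.1]
rows shift [ 1.000e-03 -2.000e-04  2.364e-01] turn -0.0022 deg -0.2 j6 -0.34
```

```bash
python3 -m pendant '[1,0.001,0,0.08,-0.002, 1,0.001,0,0.16,-0.002, 1,0.001,0,0.22,-0.002, 1,0.001,0,0.25,-0.002, 1,0.001,0,0.25,-0.002]'
python3 - <<'E'
from h import *
np.set_printoptions(precision=4,suppress=True)
plan([.5325,-.2516,.175],-8.3)
t=[]
for n in ['scene','top']:
    c=cap(n);P=cloud(c);X=(P[...,:2]-TC)@TX;Y=(P[...,:2]-TC)@TY;Z=P[...,2]
    m=(abs(X)<.012)&(abs(Y+.055)<.03)&(Z>.131)&(Z<.2)
    for lo in (.131,.15,.17):
        k=m&(Z>=lo)&(Z<lo+.02)
        if k.sum()>8: print(n,lo,k.sum(),'X',np.percentile(X[k],[3,50,97]),'Y',np.percentile(Y[k],[2,98]))
    uu,vv=proj(c,[*SLOT,.122])
    t.append(cv2.warpAffine(c['pixels'],np.float32([[5,0,198-5*uu],[0,5,198-5*vv]]),(396,396)))
cv2.imwrite('pics/above.png',np.hstack(t)[:,:,::-1])
E
```

```text
clock: 10.12
tcp_pos: [0.5328, -0.2508, 0.2461]
eef_rot: [-2.375, -2.056, 0.0]
force: [0.3, 0.6, -0.8]
grip_width: 0.011
grip_force: 58.9
t 10.12 tcp [ 0.5328 -0.2508  0.2461] toolz [-0.0004  0.0003 -1.    ] yang -8.23 w 0.011 F [ 0.3  0.6 -0.8]
rows shift [-0.0027 -0.0004  0.2369] turn 0.0008 deg 0.1 j6 -0.34
scene 0.131 111 X [0.0003 0.0015 0.0026] Y [-0.0777 -0.0294]
scene 0.15 145 X [0.0005 0.0017 0.0027] Y [-0.0776 -0.0291]
scene 0.17 163 X [0.0006 0.0019 0.0028] Y [-0.0777 -0.0288]
top 0.131 20 X [-0.0019 -0.0012  0.0025] Y [-0.0431 -0.0279]
top 0.15 27 X [-0.0018 -0.0012  0.0021] Y [-0.0399 -0.0274]
top 0.17 19 X [-0.0015 -0.0008  0.003 ] Y [-0.0357 -0.0276]
```

View pics/above.png

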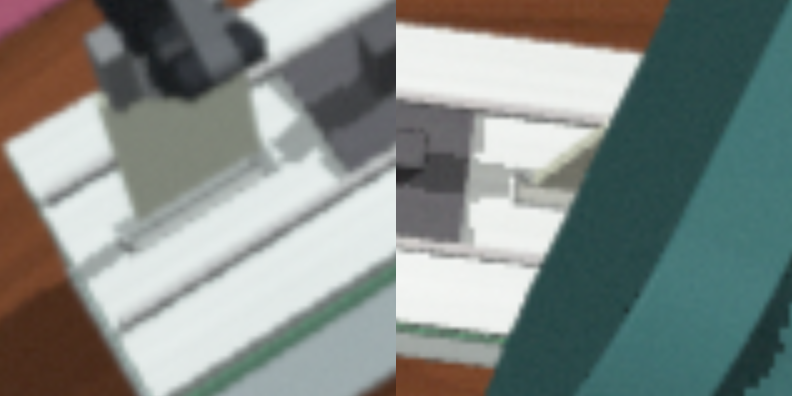

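```bash
python3 -m pendant '[1,-0.005,0,0.015,0, 1,-0.005,0,0.03,0, 1,-0.005,0,0.045,0, 1,-0.005,0,0.055,0, 1,-0.005,0,0.055,0]'; python3 -m pendant '[1,0,0,0.01,0, 1,0,0,0.018,0, 1,0,0,0.018,0]'; python3 -c "
from h import *
plan([.5325,-.2516,.175],-8.3)"
```

```text
clock: 10.85
tcp_pos: [0.5324, -0.2527, 0.2294]
eef_rot: [-2.375, -2.055, 0.0]
force: [-0.5, -0.1, -0.7]
grip_width: 0.011
grip_force: 58.9
clock: 11.22
tcp_pos: [0.5324, -0.2527, 0.2241]
eef_rot: [-2.375, -2.056, 0.0]
force: [-0.5, 0.7, -0.6]
grip_width: 0.0113
grip_force: 58.9
t 11.22 tcp [ 0.5324 -0.2527  0.2241] toolz [-3.e-04  2.e-04 -1.e+00] yang -8.26 w 0.0113 F [-0.5  0.7 -0.6]
rows shift [ 0.0036 -0.0002  0.1635] turn 0.0005 deg 0.0 j6 -0.34
```

No contact so far, with the foot at the bottom of the bevel. I'm continuing gently.

```bash
python3 -m pendant '[1,0,0,0.01,0, 1,0,0,0.02,0, 1,0,0,0.03,0, 1,0,0,0.03,0]'; python3 -m pendant '[1,0,0,0.01,0, 1,0,0,0.02,0, 1,0,0,0.03,0, 1,0,0,0.04,0, 1,0,0,0.04,0]'
```

```text
clock: 11.72
tcp_pos: [0.5324, -0.2527, 0.2149]
eef_rot: [-2.375, -2.055, 0.0]
force: [-0.9, 0.3, -1.0]
grip_width: 0.011
grip_force: 58.9
clock: 12.35
tcp_pos: [0.5324, -0.2527, 0.203]
eef_rot: [-2.375, -2.056, 0.0]
force: [0.2, 0.3, 0.0]
grip_width: 0.0111
grip_force: 58.9
```

```bash
python3 -m pendant '[1,0,0,0.02,0, 1,0,0,0.04,0, 1,0,0,0.06,0, 1,0,0,0.08,0, 1,0,0,0.092,0]'; python3 -m pendant '[1,0,0,0,0, 1,0,0,0,0, 1,0,0,0,0, 1,0,0,0,0, 1,0,0,0,0]'
python3 - <<'E'
from h import *
np.set_printoptions(precision=4,suppress=True)
plan([.5325,-.2516,.175],-8.3)
t=[]
for n in ['scene','top']:
    c=cap(n);P=cloud(c);X=(P[...,:2]-TC)@TX;Y=(P[...,:2]-TC)@TY;Z=P[...,2]
    k=(abs(X)<.012)&(abs(Y+.055)<.028)&(Z>.126)&(Z<.2); print(n,k.sum(),np.percentile(X[k],[3,50,97]),np.percentile(Z[k],[1,99]))
    g=(abs(X)<.03)&(abs(Y-.03)<.03)&(Z>.155)&(Z<.17); print(' grip Y',Y[g].mean() if g.any() else None)
    m=(Z>.12)&(Z<.145)&(P[...,0]>.47)&(P[...,0]<.55)&(P[...,1]>.1)&(P[...,1]<.3)
    print(' narrow',cv2.minAreaRect((P[m][:,:2]*1000).astype(np.float32))[0] if m.sum() else None)
    uu,vv=proj(c,[*SLOT,.122])
    t.append(cv2.warpAffine(c['pixels'],np.float32([[4,0,198-4*uu],[0,4,198-4*vv]]),(396,396)))
cv2.imwrite('pics/final.png',np.hstack(t)[:,:,::-1])
E
```

```text
clock: 12.98
tcp_pos: [0.5324, -0.2527, 0.1752]
eef_rot: [-2.375, -2.056, 0.0]
force: [-0.5, -0.7, -1.3]
grip_width: 0.0115
grip_force: 58.9
clock: 13.6
tcp_pos: [0.5325, -0.2527, 0.1758]
eef_rot: [2.376, 2.056, 0.0]
force: [-0.1, 0.5, 0.4]
grip_width: 0.0107
grip_force: 58.9
t 13.6 tcp [ 0.5325 -0.2527  0.1758] toolz [ 0.0001 -0.0001 -1.    ] yang -8.26 w 0.0107 F [-0.1  0.5  0.4]
rows shift [ 0.0037 -0.0005  0.0025] turn 0.0005 deg 0.0 j6 -0.34
scene 187 [-0.0036  0.0035  0.0113] [0.1268 0.1883]
 grip Y 0.028972218967216568
 narrow (510.40478515625, 206.85707092285156)
top 4 [-0.0013  0.001   0.0033] [0.1267 0.1344]
 grip Y 0.030571724742752167
 narrow (511.1858215332031, 206.08059692382812)
```

View pics/final.png

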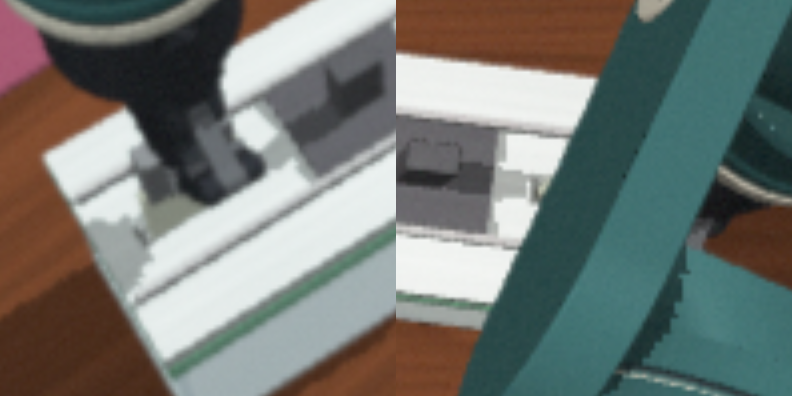

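The pane is in the slot (scene crop about 160,215), about 57 mm deep with the clamp clear above the lid. The shutter is open and the narrow plate hasn't moved.

```bash
python3 -c "
from rig import robot
print(robot.close_job())"
```

```text
the job is handed in; nothing more can be done
None
```

The job is handed in at about 14 s: the shutter is fully open at its stop, and the gripper still holds the wider plate upright in the slot, about 57 of its 86 mm pane inside and the clamp clear above the lid; the narrower plate has not moved.

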